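# Close up the control housing

## Robot

A 6-joint arm with a two-finger parallel gripper is mounted at the origin on the work surface. World frame = base frame: x ahead of the robot, y to its left, z up, the work surface at z = 0. Lengths are in mm, angles in degrees, forces in N, time in s.
With the tool pointing down it reaches from about 350 to 725 mm from the base axis. Payload 4.3 kg.
Tool frame: the origin (TCP) lies on the mounting face of the last link; the fingertips stand 173 mm ahead of it and the grasp point (between the pads) lies 155 mm ahead of it; x points along the fingers, y is the direction in which the jaws open and shut, and the axes are right-handed (so a half turn about x gives the same grasp; the last joint's range is limited). The gripper opens to 85 mm and grips with 20 to 120 N. Pads are 22 mm wide; open, the fingers measure 114 mm over their backs; the gripper's body (76 mm by 85 mm) begins 54 mm behind the grasp point. The pads swing forward as they close: fully open they stand 13 mm farther back than shut.
Start: joints at [-78.455, 21.618, 4.641, 73.018, 0, 83.68], TCP at [176.402, -547.293, 404.729] pointing down, gripper open.
Joint ranges: [-156.06, 156.06], [-48.1, 94.91], [-58.44, 69.94], [-101.28, 121.22], [-78.64, 73.56], [-180, 180]. Speed limits (degrees/s): [147.25, 147.25, 180, 180, 180, 180].

## Interface

Orientations are given as a 3x3 rotation matrix whose columns are the frame's x, y, z axes.
In Python, from rig import env gives the robot as it stands.
- The arm moves only by the shell command python3 -m pendant 'ROWS'. ROWS is JSON, a list of rows, each a list of 3 entries, a list of its own where there are three numbers: the shift along the world's x, y, z in cm, then the turn, a rotation vector about the world's x, y, z in rad, then the finger opening in cm, from 0 to 8.54. In form: [[[tx, ty, tz], [ax, ay, az], gripper], ...]. A call has 1 to 10 rows; each row shifts and turns the pose as measured when the row begins; what a row does not reach is not made up. A row lasts 1/8 s, in which the tool goes at most 62.5 mm and 10.7 degrees, less where a joint would pass 70% of its speed; a pose out of reach is approached as far as the arm can. A call with a gripper value outside its range is refused whole. The fingers move at their own pace and stop on an object; the grip force is fixed at half the most. Time passes only in rows, so rows that do not move let the fingers close. It gives the time, the measured TCP pose, the force and the opening at its end, in the units of the state.
- env.state(): the state, without advancing time (a new reading comes with each control period).
- env.read_camera(name): name is "scene" or "top" or "wrist"; returns a dict with "img" (420x560x3 uint8, red, green, blue), "depth" (420x560 float32, mm along the optical axis (not along the pixel's ray), 0 where there is no reading), "K" (3x3 intrinsics, pixels), "k1" (the pictures are not rectified: a ray, as slopes to the right and down, at radius r is drawn at 1 + k1 r^2 times it, then the intrinsics apply), "extrinsics" (4x4, takes a point from camera to world coordinates). Camera axes: x right, y up, looking along -z (the intrinsics and any distortion apply to the point x, -y, -z); pixel columns grow to the right and rows downward; lengths in mm; the calibration is good to about 2 mm. A picture is of the moment at which its call begins.
- env.sign_off(): hands the job in, once; it reports no verdict.
Trained networks look in the newest picture that a camera, given by its name, has taken for a name from the list of things; names that differ only in an ending like _2 or _b are one class to them, and where a whole thing is asked for, a point or a joint stands for the part that bears it (a point fixed in the world has none). Each returns a list of dicts, best first, with "score" (0 to 1); they miss things now and then, are a little off and sometimes report something else, mostly with a low value. They report only what shows in the picture. A call takes as long as a camera call.
- env.boxes_of(label, camera): "point" ([row, column] in pixels, amid what is visible of it).
- env.silhouettes(label, camera): "region" (420x560 bool, what is visible of it) and "point" ([row, column] in pixels, amid what is visible of it).
- env.pinpoint(label, camera): "point" ([row, column] in pixels: a listed point, or the origin of a listed thing).
The state is a dict: "time_s": time; "qpos": joint angles; "dq": joint speeds; "joint_efforts": joint torques, N m; "ee_pos": TCP position; "eef_rot": TCP orientation; "ft_force": force on the tool from outside, world axes, zero at the start; "moment": the same for the moment, N m; "grip_width": finger opening in mm.
Only numpy, scipy, OpenCV 4.12 (cv2) and the standard library are available. Lean on these libraries where they do the work, as an engineer would, in place of code of your own. Each camera call takes 0.05 s, during which the arm holds its last target.

## Task

Close up the control housing: press the cover down at its left and right ends until it sits fully on its gasket. Then turn its three wing knobs clockwise to their end stops, the middle one first and after it the two outer ones in either order, and leave the other things on the bench where they are.

Things in the scene. Friction and masses are not known exactly. Their poses are not given: they have to be found in the camera images.
- housing: Teal control housing, fixed. Origin on the bench under its middle; z up, y to its left end, x level, away from the robot. Its 330 x 130 mm cover slopes 28 deg, facing up and to the robot (turned -28 deg about y), far long edge higher; seated, its face is 14 mm above a rim whose middle is 115 mm above the bench. Along its middle: 3 wing knobs 105 mm apart, end pads 145 mm from the middle one.
- pad_left (a point): Centre of the top of the left (+y) pressing pad, a bare aluminium rectangle 50 x 30 mm, 2 mm proud of the cover's face. z axis out of the cover, y along its length, x up the slope. Moves with the cover.
- pad_right (a point): The same for the right (-y) pressing pad.
- seal_left (a joint): How far the cover's left end stands up off its gasket, rad about the right end: 0 = fully seated; the pad is 310 mm times this too high. Starts at 0.025 to 0.045. The ends go down separately: each needs about 5 N on its pad, then meets a hard stop, and stays down.
- seal_right (a joint): The same for the cover's right end, about the left end.
- wing_left (a point): Grip point of the left (+y) knob: on its axis, 30 mm above the cover face. Flat black wing 62 mm long, 14 thick, 34 tall (12 to 46 mm above the face), on a steel collar 38 mm across, 12 high. x along the wing, y across its thickness, z out of the cover along the turning axis.
- knob_left (a joint): Turn of the left (+y) knob, rad: 0 = wing square to the cover's long edges, 1.57 = end stop, wing in line with the long edges. Grows clockwise seen from above the cover. Starts between 0 and 0.45; needs about 0.12 N m; stays where it is left.
- wing_middle (a point): Grip point of the middle knob: on its axis, 30 mm above the cover face. Flat black wing 62 mm long, 14 thick, 34 tall (12 to 46 mm above the face), on a steel collar 38 mm across, 12 high. x along the wing, y across its thickness, z out of the cover along the turning axis.
- knob_middle (a joint): Turn of the middle knob, rad: 0 = wing square to the cover's long edges, 1.57 = end stop, wing in line with the long edges. Grows clockwise seen from above the cover. Starts between 0 and 0.45; needs about 0.12 N m; stays where it is left.
- wing_right (a point): Grip point of the right (-y) knob: on its axis, 30 mm above the cover face. Flat black wing 62 mm long, 14 thick, 34 tall (12 to 46 mm above the face), on a steel collar 38 mm across, 12 high. x along the wing, y across its thickness, z out of the cover along the turning axis.
- knob_right (a joint): Turn of the right (-y) knob, rad: 0 = wing square to the cover's long edges, 1.57 = end stop, wing in line with the long edges. Grows clockwise seen from above the cover. Starts between 0 and 0.45; needs about 0.12 N m; stays where it is left.
- screwdriver: Black-handled screwdriver, 190 mm, lying in front of the housing (robot side), right half. Bystander, stands loose on the bench; leave it where it is.
- board_a: Green circuit module 85 x 65 x 16 mm at the left of the housing. Bystander, stands loose on the bench; leave it where it is.
- board_b: Green circuit module 85 x 65 x 16 mm at the right of the housing. Bystander, stands loose on the bench; leave it where it is.
- cleaner: Bottle, 56 mm across, 140 mm tall, behind the housing's right half. Bystander, stands loose on the bench; leave it where it is.
- meter: Grey handheld multimeter 85 x 170 x 46 mm, lying behind the housing's left half. Bystander, stands loose on the bench; leave it where it is.
- brush: Cleaning brush, 180 mm, lying in front of the housing (robot side), left half. Bystander, stands loose on the bench; leave it where it is.

How it is judged (in metres and radians):
On the way, in this order (a step that is already met when the one before it is completed fails the run):
1. both ends of the cover pressed fully down (within 2 mm), before the knobs are tightened (value of joint each of seal_left, seal_right below 0.006 rad and value of joint each of knob_left, knob_right, knob_middle below 1.1 rad), for 0.2 s.
2. the middle knob turned to its end stop (within 5 degrees), the outer two not yet tightened (still below 1.1 rad) (value of joint knob_middle above 1.48 rad and value of joint each of knob_left, knob_right below 1.1 rad), for 0.2 s.
3. both outer knobs turned to their end stops (value of joint each of knob_left, knob_right above 1.48 rad), for 0.2 s.
At the end, for the whole second after the job is handed in: Both ends of the cover are seated (seal joints under 0.006 rad, about 2 mm) and all three knobs stand within 5 degrees of their end stops (above 1.48 rad) (all of step 3 and value of joint each of seal_left, seal_right below 0.006 rad and value of joint knob_middle above 1.48 rad); the robot touches nothing.
It fails at once if a loose bystander (screwdriver, board_a, board_b, cleaner, meter, brush) pushed more than 30 mm from its place (distance of any of screwdriver, board_a, board_b, cleaner, meter, brush from where it was at the start of the episode above 0.03 m).
It also fails if it takes over 72 s, if anything falls off the work surface, if the arm or the gripper's body presses on something with over 40 N, if the wrist force passes 120 N, or if a joint passes its speed limit or range.

## Working session

There is one attempt and no reset: what is moved stays moved. The work goes in short steps, Python scripts to look and compute and a shell command to move; the robot and the scene stay as the last step left them, time stands still between calls to the robot, and variables do not carry over. Pictures are saved under pics/ and viewed, and the job is handed in when it is done.

```bash
ls; mkdir -p pics; python3 - <<'E'
from rig import env
import cv2
s=env.state();print({k:s[k] for k in s})
for n in ['scene','top']:
    d=env.read_camera(n);cv2.imwrite(f'pics/{n}0.png',d['img'][:,:,::-1]);print(n,d['K'].tolist() if hasattr(d['K'],'tolist') else d['K'],d['k1'],d['extrinsics'])
E
```

```text
pics
{'time_s': 0.0, 'qpos': array([-7.84556795e+01,  2.16600602e+01,  4.56197055e+00,  7.30178716e+01,
        1.72553153e-03,  8.36804150e+01]), 'dq': array([0.03947726, 0.02323004, 0.05901739, 0.01572422, 0.01975162,
       0.0498923 ]), 'joint_efforts': array([-2.29913885e-04, -4.63603663e+01,  2.69874072e+01,  2.07322079e-02,
       -6.67483459e-05, -7.91755866e-06]), 'ee_pos': array([ 176.33398635, -546.96897022,  403.77231329]), 'eef_rot': array([[-3.75528500e-04,  3.06756676e-01, -9.51787897e-01],
       [ 1.98898727e-03, -9.51785852e-01, -3.06756802e-01],
       [-9.99997951e-01, -2.00828994e-03, -2.52712412e-04]]), 'ft_force': array([0.14445701, 0.13040634, 0.27522893]), 'moment': array([ 0.01686643, -0.00901645, -0.00931259]), 'grip_width': 85.45598353239893}
scene [[379.78631585889735, 0.0, 282.0908478281935], [0.0, 379.78631585889735, 213.13026652139595], [0.0, 0.0, 1.0]] -0.04077203388952475 [[-7.85904266e-01 -3.19013306e-01  5.29702742e-01  9.29202283e+02]
 [ 6.18163783e-01 -4.26256254e-01  6.60438599e-01  5.31714132e+02]
 [ 1.51004058e-02  8.46484563e-01  5.32199081e-01  5.06671779e+02]
 [ 0.00000000e+00  0.00000000e+00  0.00000000e+00  1.00000000e+00]]
top [[501.27613690707216, 0.0, 273.7370580849474], [0.0, 501.27613690707216, 213.0483427865593], [0.0, 0.0, 1.0]] 0.02364030226131175 [[ 7.98682068e-02  9.74476199e-01 -2.09802781e-01  2.88027447e+02]
 [-9.96802918e-01  7.76061746e-02 -1.90059042e-02  4.24798936e+01]
 [-2.23881005e-03  2.10649992e-01  9.77558985e-01  1.31597646e+03]
 [ 0.00000000e+00  0.00000000e+00  0.00000000e+00  1.00000000e+00]]
```

View pics/scene0.png

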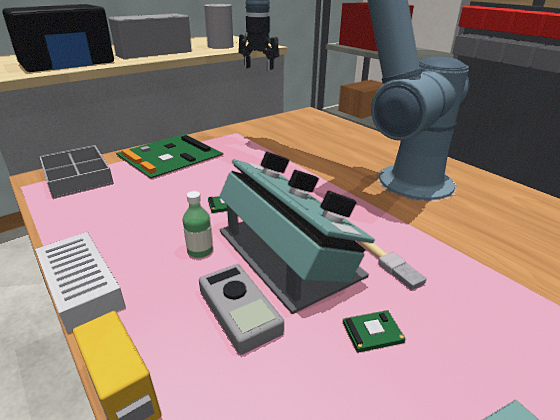

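View pics/top0.png

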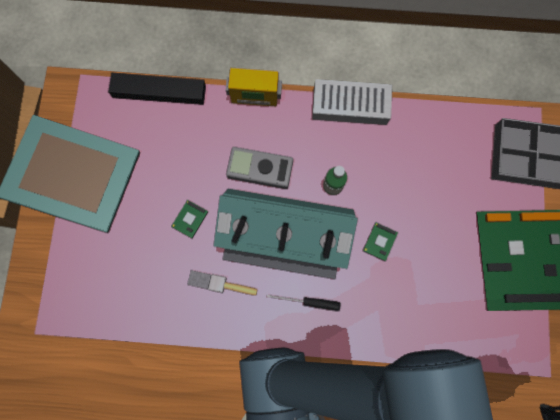

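The top view shows the housing around (285,232), left pad at (223,223) and right pad at (345,243). The three wings are at (239,229), (284,236) and (328,243), and all objects are visible. Next I measure.

```bash
cat > h.py <<'E'
from rig import env
import numpy as np, cv2
from scipy.optimize import least_squares
from scipy.spatial.transform import Rotation as R
np.set_printoptions(precision=2,suppress=True)
def slopes(d,rc):
    K=d['K'];u=np.array([(rc[1]-K[0][2])/K[0][0],(rc[0]-K[1][2])/K[1][1]])
    s=u.copy()
    for _ in range(20): s=u/(1+d['k1']*(s@s))
    return s
def pix2w(d,rc,z=None):
    s=slopes(d,rc)
    if z is None:
        r,c=int(round(rc[0])),int(round(rc[1]))
        p=d['depth'][r-1:r+2,c-1:c+2];z=np.median(p[p>0])
    E=np.array(d['extrinsics']);return (E@np.r_[s[0]*z,-s[1]*z,-z,1])[:3]
def proj(d,P):
    E=np.array(d['extrinsics']);c=E[:3,:3].T@(np.asarray(P,float)-E[:3,3])
    s=np.array([c[0],-c[1]])/-c[2];s=s*(1+d['k1']*(s@s))
    K=d['K'];return np.array([K[1][1]*s[1]+K[1][2],K[0][0]*s[0]+K[0][2]])
T=np.radians(28)
def housing(x,y,yaw): # yaw rad; returns origin, rot of cover (x up slope,y,z out), seated face centre
    Rz=R.from_euler('z',yaw).as_matrix()
    Rc=Rz@R.from_euler('y',-T).as_matrix()
    c=np.array([x,y,115])+Rc@[0,0,14]
    return c,Rc
E
python3 - <<'E'
from h import *
names=['pad_left','pad_right','wing_left','wing_middle','wing_right','housing']
obs=[]
for cam in ['top','scene']:
    d=env.read_camera(cam)
    for n in names:
        for o in env.pinpoint(n,cam)[:2]:
            try:w=pix2w(d,o['point'])
            except Exception as e:w=None
            print(cam,n,round(o['score'],2),np.array(o['point']),w)
E
```

```text
top pad_left 0.86 [218.5 224.4] [516.24 181.12 147.61]
top pad_right 0.95 [245.5 342.4] [ 475.89 -103.44  134.75]
top wing_left 0.73 [226.7 238. ] [492.19 143.59 185.65]
top wing_middle 0.55 [306.  300.7] [331.44 -20.84   0.67]
top wing_middle 0.52 [234.9 280.7] [481.56  44.52 182.16]
top wing_right 0.87 [245.1 325.8] [466.89 -60.2  178.07]
top wing_right 0.39 [222.5 225.6] [507.85 177.95 142.1 ]
top housing 0.79 [235.3 282.6] [480.57  40.12 184.56]
top housing 0.7 [244.3 382.4] [ 506.46 -222.2    15.  ]
scene pad_left 0.73 [225.  344.9] [490.07 163.6  130.83]
scene pad_right 0.63 [165.4 260. ] [ 306.43 -359.57   -0.28]
scene wing_left 0.73 [206.6 336.6] [499.77 148.08 165.12]
scene wing_left 0.69 [250.4 289.9] [593.66 136.61 105.63]
scene wing_middle 0.87 [176.6 301.1] [493.68  44.82 179.91]
scene wing_middle 0.58 [164.2 275.8] [476.38 -57.36 163.03]
scene wing_right 0.71 [179.8 303.2] [489.03  46.11 172.17]
scene housing 0.98 [252.3 293.3] [593.88 145.96 107.44]
```

```bash
python3 - <<'E'
from h import *
d=env.read_camera('top')
im=d['img'][:,:,::-1][180:290,195:375]
cv2.imwrite('pics/topz.png',cv2.resize(im,None,fx=4.4,fy=4.4,interpolation=cv2.INTER_CUBIC))
g=d['img'].astype(int)
# pads: light, low saturation
m=(g.min(2)>110)&(g.max(2)-g.min(2)<35)
m[:180]=0;m[290:]=0;m[:,:205]=0;m[:,365:]=0
n,l,st,ce=cv2.connectedComponentsWithStats(m.astype(np.uint8))
for i in range(1,n):
    if st[i][4]>15: print(st[i],ce[i][::-1],pix2w(d,ce[i][::-1]))
E
```

```text
[ 205  180  160  110 7036] [240.36 284.17] [470.35  35.62 177.32]
[260 180  28   5  71] [181.45 276.39] [647.93  67.14  38.39]
[217 212  14  22 250] [222.48 223.73] [507.71 182.5  141.16]
[233 220   6  10  34] [224.32 235.  ] [503.38 154.21 152.07]
[243 224   5   9  20] [228.6  245.05] [495.59 129.82 148.93]
[276 228   5  11  32] [232.91 278.22] [491.37  50.78 149.8 ]
[287 230   4  10  26] [234.81 288.81] [488.8   25.55 149.96]
[337 232  16  22 264] [242.59 344.21] [ 482.41 -106.77  139.49]
[320 235   5  11  30] [239.83 322.23] [483.38 -53.79 148.39]
[332 238   4   9  17] [242.35 333.41] [479.4  -80.27 148.95]
```

View pics/topz.png

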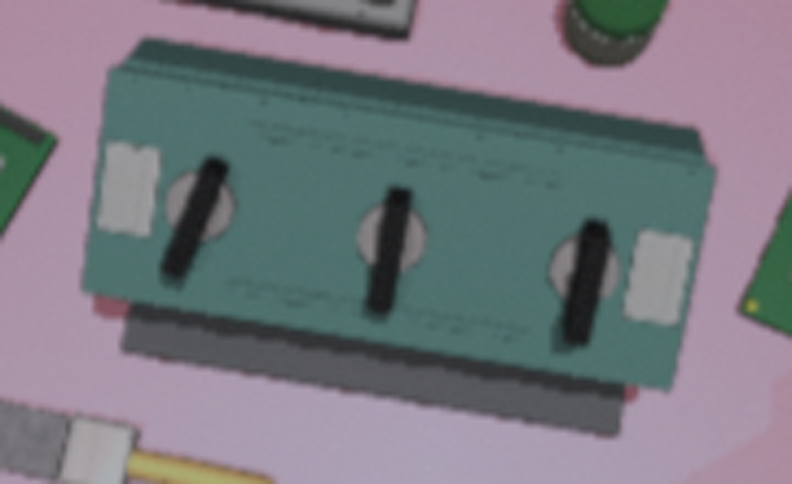

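```bash
cat > fit.py <<'E'
from h import *
import sys
def wingfit(d,x,y,yaw,lift,which,verbose=True):
    c,Rc=housing(x,y,yaw)
    c0=c+Rc@[0,which*105,lift]
    g=d['img'].astype(int)
    p=proj(d,c0+Rc@[0,0,46])
    blk=(g.max(2)<60)
    rr,cc=np.mgrid[:420,:560]
    win=(abs(rr-p[0])<26)&(abs(cc-p[1])<26)
    best=[]
    for k in np.radians(np.arange(-5,100,1)):
        # clockwise seen from above: x axis of wing rotated -k about z
        Rw=Rc@R.from_euler('z',-k).as_matrix()
        pts=[proj(d,c0+Rw@[a,b,h])[::-1] for a in(-31,31) for b in(-7,7) for h in(12,46)]
        hull=cv2.convexHull(np.array(pts,np.float32)*16).astype(np.int32)
        m=np.zeros((420,560),np.uint8);cv2.fillConvexPoly(m,hull,1,shift=4);m=m>0
        best.append(((m&blk&win).sum()/((m|blk)&win).sum(),np.degrees(k)))
    best.sort(reverse=True);return best[:3]
E
python3 - <<'E'
from fit import *
d=env.read_camera('top');e=env.read_camera('scene')
x,y,yaw=508.5,36.7,np.radians(-5)
for w,lf in((1,13.3),(0,12.7),(-1,12)):
    print(w,wingfit(d,x,y,yaw,lf,w),wingfit(e,x,y,yaw,lf,w))
c,Rc=housing(x,y,yaw)
print(Rc); tx=-Rc[:,2]
for w in(145,105,0,-105,-145): print(w,c+Rc@[0,w,0],'grip',c+Rc@[0,w,30])
# overlay
im=d['img'][:,:,::-1].copy()
for a in(-65,65):
  for b in(-165,165):
    q=proj(d,c+Rc@[a,b,12.7]);cv2.circle(im,(int(q[1]),int(q[0])),1,(0,0,255),-1)
for b,l in((145,13.6+2),(-145,11.7+2)):
  for a in (-25,25):
    for bb in(-15,15):
      q=proj(d,c+Rc@[a,b+bb,l]);cv2.circle(im,(int(q[1]),int(q[0])),1,(255,0,0),-1)
cv2.imwrite('pics/ov.png',cv2.resize(im[180:290,195:375],None,fx=4.4,fy=4.4,interpolation=cv2.INTER_NEAREST))
E
```

```text
1 [(np.float64(0.5171339563862928), np.float64(13.0)), (np.float64(0.515625), np.float64(14.0)), (np.float64(0.5109034267912772), np.float64(14.999999999999998))] [(np.float64(0.8508371385083714), np.float64(1.0)), (np.float64(0.8498498498498499), np.float64(2.0)), (np.float64(0.8460388639760837), np.float64(3.0000000000000004))]
0 [(np.float64(0.4678362573099415), np.float64(3.0000000000000004)), (np.float64(0.46511627906976744), np.float64(4.0)), (np.float64(0.46511627906976744), np.float64(2.0))] [(np.float64(0.6301775147928994), np.float64(-5.0)), (np.float64(0.6255506607929515), np.float64(-4.0)), (np.float64(0.623718887262079), np.float64(-3.0000000000000004))]
-1 [(np.float64(0.5575221238938053), np.float64(-2.0)), (np.float64(0.5542521994134897), np.float64(-1.0)), (np.float64(0.5504322766570605), np.float64(1.0))] [(np.float64(0.6247906197654941), np.float64(-5.0)), (np.float64(0.6134868421052632), np.float64(-4.0)), (np.float64(0.6045380875202593), np.float64(-3.0000000000000004))]
[[ 0.88  0.09 -0.47]
 [-0.08  1.    0.04]
 [ 0.47  0.    0.88]]
145 [514.59 181.72 127.36] grip [500.56 182.95 153.85]
105 [511.1  141.87 127.36] grip [497.07 143.1  153.85]
0 [501.95  37.27 127.36] grip [487.92  38.5  153.85]
-105 [492.8  -67.33 127.36] grip [478.77 -66.1  153.85]
-145 [ 489.31 -107.18  127.36] grip [ 475.28 -105.95  153.85]
```

View pics/ov.png

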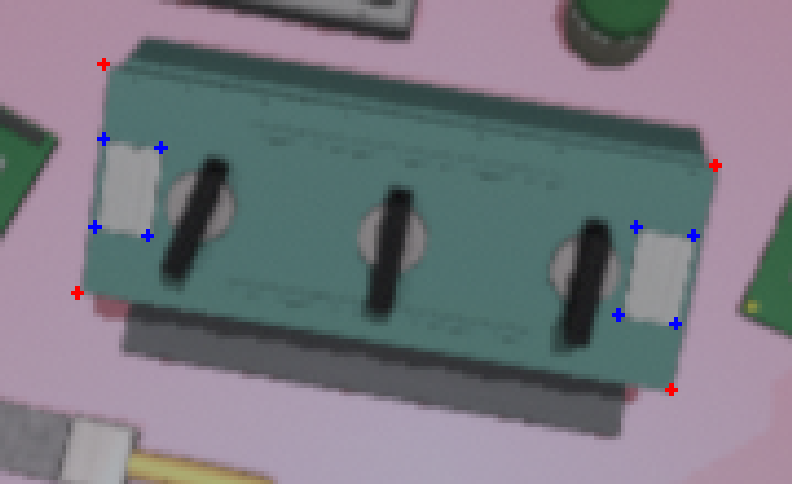

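```bash
cat > go.py <<'E'
# usage: go.py along_y(mm) up_slope(mm) tip_height_above_seated_face(mm) knob_angle_deg [reach=173|155] [nrows]
from h import *
import sys
X,Y,YAW=508.5,36.7,np.radians(-5)
def target(w,u,h,k,reach):
    c,Rc=housing(X,Y,YAW)
    Rw=Rc@R.from_euler('z',-np.radians(k)).as_matrix()
    # tool x=-n, tool y = wing y -> tool z = x cross y
    tx=-Rc[:,2];ty=Rw[:,1];tz=np.cross(tx,ty)
    return c+Rc@[u,w,h]-tx*reach, np.c_[tx,ty,tz]
if __name__=='__main__':
    w,u,h,k=map(float,sys.argv[1:5]);reach=float(sys.argv[5]) if len(sys.argv)>5 else 173
    s=env.state();p,Rt=target(w,u,h,k,reach)
    dp=(p-s['ee_pos'])/10;rv=R.from_matrix(Rt@s['eef_rot'].T).as_rotvec()
    n=max(np.linalg.norm(dp)/5.5,np.linalg.norm(rv)/.17)
    n=int(np.ceil(n)) if len(sys.argv)<7 else int(sys.argv[6])
    n=max(n,1)
    print('target',p,'dp cm',dp,'rv',np.round(rv,3),'rows',n,'per row',np.round(dp/n,2),np.round(rv/n,3))
    print('t',s['time_s'],'q',s['qpos'],'F',s['ft_force'],'grip',s['grip_width'])
E
python3 go.py -145 0 70 0 173
```

```text
target [375.67 -97.23 341.92] dp cm [19.93 45.01 -6.28] rv [-0.68 -0.08  2.67] rows 17 per row [ 1.17  2.65 -0.37] [-0.04 -0.    0.16]
t 0.95 q [-78.45  21.62   4.64  73.02  -0.    83.68] F [ 0.69 -1.04 -0.05] grip 85.32523529800746
```

```bash
python3 -m pendant '[[[1.2,2.65,-0.2],[-0.04,0,0.157],0],[[1.2,2.65,-0.2],[-0.04,0,0.157],0],[[1.2,2.65,-0.2],[-0.04,0,0.157],0],[[1.2,2.65,-0.2],[-0.04,0,0.157],0],[[1.2,2.65,-0.2],[-0.04,0,0.157],0],[[1.2,2.65,-0.2],[-0.04,0,0.157],0],[[1.2,2.65,-0.2],[-0.04,0,0.157],0],[[1.2,2.65,-0.2],[-0.04,0,0.157],0]]'; python3 go.py -145 0 70 0 173
```

```text
time_s: 1.95
ee_pos: [273.9, -330.5, 388.3]
eef_rot: [[0.186, 0.982, 0.023], [-0.242, 0.068, -0.968], [-0.952, 0.174, 0.25]]
ft_force: [0.6, 0.6, 0.2]
grip_width: -0.2
target [375.67 -97.23 341.92] dp cm [10.18 23.32 -4.64] rv [-0.31 -0.04  1.38] rows 9 per row [ 1.13  2.59 -0.52] [-0.04 -0.01  0.15]
t 1.95 q [-59.52  -4.1  -30.54  45.93   2.14  28.15] F [0.55 0.56 0.21] grip -0.19015288367437763
```

```bash
python3 -m pendant '[[[1.2,2.6,-0.5],[-0.034,-0.004,0.153],0],[[1.2,2.6,-0.5],[-0.034,-0.004,0.153],0],[[1.2,2.6,-0.5],[-0.034,-0.004,0.153],0],[[1.2,2.6,-0.5],[-0.034,-0.004,0.153],0],[[1.2,2.6,-0.5],[-0.034,-0.004,0.153],0],[[1.2,2.6,-0.5],[-0.034,-0.004,0.153],0],[[1.2,2.6,-0.5],[-0.034,-0.004,0.153],0],[[1.2,2.6,-0.5],[-0.034,-0.004,0.153],0],[[1.0,2.4,-0.6],[-0.034,-0.004,0.153],0]]'; python3 go.py -145 0 70 0 173
```

```text
time_s: 3.08
ee_pos: [381.5, -89.3, 342.8]
eef_rot: [[0.47, 0.048, 0.881], [-0.031, 0.999, -0.038], [-0.882, -0.009, 0.471]]
ft_force: [-0.3, -0.1, -0.4]
grip_width: 0.2
target [375.67 -97.23 341.92] dp cm [-0.59 -0.79 -0.09] rv [ 0.01  0.   -0.04] rows 1 per row [-0.59 -0.79 -0.09] [ 0.01  0.   -0.04]
t 3.075 q [-26.15 -11.   -46.03  28.71  10.34 -21.13] F [-0.3  -0.13 -0.41] grip 0.16345472894975394
```

```bash
python3 -m pendant '[[[-0.6,-0.8,-0.1],[0.01,0,-0.04],0],[[0,0,0],[0,0,0],0]]'; python3 go.py -145 0 70 0 173; python3 - <<'E'
from h import *
from go import X,Y,YAW
c,Rc=housing(X,Y,YAW)
for n in['wrist','top']:
    d=env.read_camera(n);im=d['img'][:,:,::-1].copy()
    if n=='top': im=im[160:310,185:385].copy()
    else:
        for b in(-130,-160):
            for a in(-25,25):
                q=proj(d,c+Rc@[a,b,13.7]);cv2.circle(im,(int(q[1]),int(q[0])),2,(0,0,255),-1)
    if n=='top': im=cv2.resize(im,None,fx=4,fy=4)
    cv2.imwrite(f'pics/{n}1.png',im)
E
```

```text
time_s: 3.32
ee_pos: [375.1, -96.3, 341.4]
eef_rot: [[0.468, 0.087, 0.88], [-0.039, 0.996, -0.077], [-0.883, 0.001, 0.469]]
ft_force: [-0.3, -0.3, -0.1]
grip_width: -0.2
target [375.67 -97.23 341.92] dp cm [ 0.06 -0.09  0.05] rv [-0. -0. -0.] rows 1 per row [ 0.06 -0.09  0.05] [-0. -0. -0.]
t 3.325 q [-27.57 -11.46 -46.55  28.8   10.45 -20.15] F [-0.32 -0.26 -0.06] grip -0.15777409035195047
```

View pics/wrist1.png

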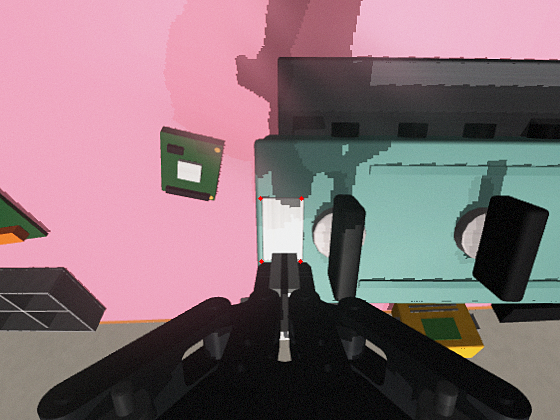

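View pics/top1.png

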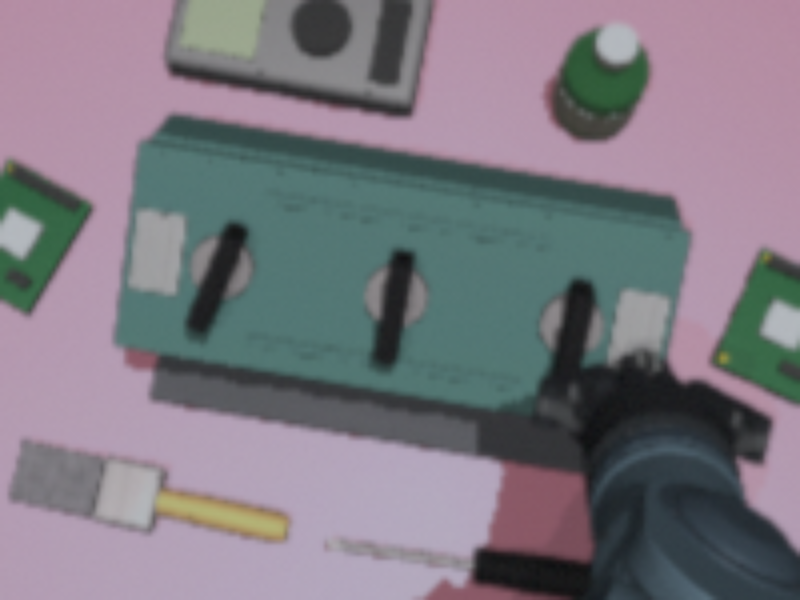

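The wrist view shows the pad corners at about (261,198)–(303,262), matching the model's red marks. Descending.

```bash
python3 -m pendant '[[[1.2,-0.15,-2.2],[0,0,0],0],[[1.2,-0.12,-2.2],[0,0,0],0],[[0.2,0,-0.36],[0,0,0],0],[[0.2,0,-0.36],[0,0,0],0]]'; python3 go.py -145 0 2 0 173
```

```text
time_s: 3.92
ee_pos: [404.6, -101.6, 291.7]
eef_rot: [[0.472, 0.092, 0.877], [-0.044, 0.996, -0.08], [-0.881, -0.001, 0.474]]
ft_force: [-3.6, -0.8, 2.4]
grip_width: -0.1
target [ 407.47 -100.01  281.88] dp cm [ 0.29  0.16 -0.99] rv [0.   0.01 0.01] rows 1 per row [ 0.29  0.16 -0.99] [0.   0.01 0.01]
t 3.925 q [-26.04  -4.31 -49.37  18.23   9.64 -18.5 ] F [-3.65 -0.81  2.41] grip -0.1498004503270761
```

```bash
python3 -m pendant '[[[0.14,0,-0.26],[0,0,0],0],[[0.14,0,-0.26],[0,0,0],0]]'; python3 go.py -145 0 2 0 173
```

```text
time_s: 4.18
ee_pos: [407.0, -102.0, 287.2]
eef_rot: [[0.472, 0.093, 0.877], [-0.046, 0.996, -0.081], [-0.881, -0.002, 0.474]]
ft_force: [-2.9, -0.6, 3.7]
grip_width: 0.0
target [ 407.47 -100.01  281.88] dp cm [ 0.04  0.2  -0.53] rv [0.   0.01 0.01] rows 1 per row [ 0.04  0.2  -0.53] [0.   0.01 0.01]
t 4.175 q [-25.88  -3.64 -49.6   17.27   9.49 -18.31] F [-2.86 -0.58  3.69] grip 0.028342134957428596
```

```bash
python3 -m pendant '[[[0.08,0,-0.26],[0,0,0],0],[[0.1,0,-0.26],[0,0,0],0]]'; python3 go.py -145 0 2 0 173
```

```text
time_s: 4.42
ee_pos: [408.9, -102.1, 283.5]
eef_rot: [[0.474, 0.093, 0.876], [-0.047, 0.996, -0.081], [-0.88, -0.003, 0.476]]
ft_force: [-34.5, 5.5, 45.3]
grip_width: -0.0
target [ 407.47 -100.01  281.88] dp cm [-0.15  0.21 -0.17] rv [0.   0.01 0.01] rows 1 per row [-0.15  0.21 -0.17] [0.   0.01 0.01]
t 4.425 q [-25.76  -3.14 -49.86  16.35   9.42 -18.19] F [-34.5    5.53  45.29] grip -0.015624249044737243
```

```bash
python3 -m pendant '[[[0.1,0,-0.2],[0,0,0],0]]';python3 -m pendant '[[[0.1,0,-0.2],[0,0,0],0]]'; python3 go.py -145 0 2 0 173
```

```text
time_s: 4.55
ee_pos: [409.1, -102.0, 283.5]
eef_rot: [[0.474, 0.094, 0.876], [-0.048, 0.996, -0.081], [-0.879, -0.004, 0.476]]
ft_force: [-41.1, 5.4, 49.4]
grip_width: -0.1
time_s: 4.68
ee_pos: [408.9, -101.7, 283.5]
eef_rot: [[0.474, 0.095, 0.875], [-0.049, 0.995, -0.081], [-0.879, -0.005, 0.477]]
ft_force: [-35.7, 4.8, 43.0]
grip_width: -0.2
target [ 407.47 -100.01  281.88] dp cm [-0.15  0.17 -0.17] rv [0.01 0.01 0.01] rows 1 per row [-0.15  0.17 -0.17] [0.01 0.01 0.01]
t 4.675 q [-25.65  -3.2  -49.95  16.2    9.25 -18.06] F [-35.69   4.81  43.01] grip -0.19525781856349494
```

Hard stop reached about 0.7 mm from the modelled seated height. Retreating and moving over the left pad.

```bash
python3 -m pendant '[[[-1.2,0.1,2.2],[0,0,0],0],[[-1.2,0.1,2.2],[0,0,0],0],[[-1.2,0.1,2.2],[0,0,0],0],[[-0.6,0,1.1],[0,0,0],0]]'; python3 go.py 145 0 75 0 173
```

```text
time_s: 5.18
ee_pos: [366.1, -98.0, 363.3]
eef_rot: [[0.477, 0.093, 0.874], [-0.048, 0.996, -0.079], [-0.877, -0.004, 0.48]]
ft_force: [-0.9, 0.9, 0.1]
grip_width: -0.3
target [398.6  191.87 346.33] dp cm [ 3.25 28.98 -1.7 ] rv [0.01 0.01 0.01] rows 6 per row [ 0.54  4.83 -0.28] [0. 0. 0.]
t 5.175 q [-28.54 -14.02 -45.09  32.19  10.72 -20.72] F [-0.86  0.85  0.08] grip -0.28280956908276056
```

```bash
python3 -m pendant '[[[0.5,4.8,0],[0,0,0],0],[[0.5,4.8,0],[0,0,0],0],[[0.5,4.8,-0.2],[0,0,0],0],[[0.5,4.8,-0.2],[0,0,0],0],[[0.5,4.8,-0.2],[0,0,0],0],[[0.5,4.8,-0.2],[0,0,0],0],[[0,0,0],[0,0,0],0]]'; python3 go.py 145 0 75 0 173
```

```text
time_s: 6.05
ee_pos: [398.4, 198.6, 359.6]
eef_rot: [[0.491, 0.096, 0.866], [-0.046, 0.995, -0.085], [-0.87, 0.002, 0.493]]
ft_force: [0.4, -0.7, -1.0]
grip_width: -0.0
target [398.6  191.87 346.33] dp cm [ 0.02 -0.68 -1.33] rv [0.   0.03 0.01] rows 1 per row [ 0.02 -0.68 -1.33] [0.   0.03 0.01]
t 6.05 q [ 22.42  -4.25 -38.17  29.43 -13.3   24.81] F [ 0.38 -0.67 -1.02] grip -0.041224495712770155
```

```bash
python3 -m pendant '[[[0.0,-0.7,-1.3],[0,0.026,0],0],[[0,0,0],[0,0,0],0]]'; python3 go.py 145 0 75 0 173
python3 - <<'E'
from h import *
from go import X,Y,YAW
c,Rc=housing(X,Y,YAW)
d=env.read_camera('wrist');im=d['img'][:,:,::-1].copy()
for b in(130,160):
    for a in(-25,25):
        q=proj(d,c+Rc@[a,b,14]);cv2.circle(im,(int(q[1]),int(q[0])),2,(0,0,255),-1)
cv2.imwrite(f'pics/wrist2.png',im)
E
```

```text
time_s: 6.3
ee_pos: [397.9, 190.3, 345.0]
eef_rot: [[0.465, 0.097, 0.88], [-0.047, 0.995, -0.085], [-0.884, -0.002, 0.468]]
ft_force: [-0.3, 0.8, 0.0]
grip_width: 0.1
target [398.6  191.87 346.33] dp cm [0.07 0.16 0.13] rv [ 0.   -0.    0.01] rows 1 per row [0.07 0.16 0.13] [ 0.   -0.    0.01]
t 6.3 q [ 21.11  -3.49 -39.29  28.93 -12.2   23.89] F [-0.32  0.78  0.  ] grip 0.05335905952575328
```

View pics/wrist2.png

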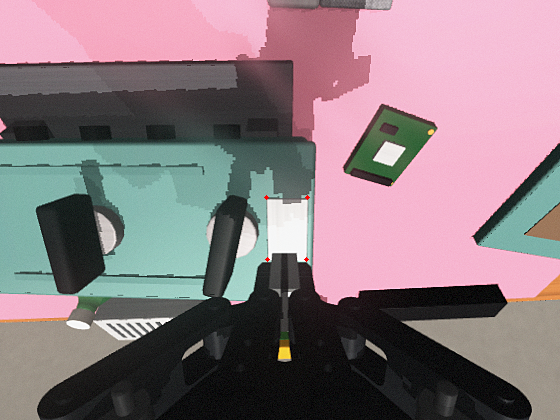

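The red marks sit on the left pad's corners at about (267,198)–(307,260). Pressing down.

```bash
python3 -m pendant '[[[1.2,0.05,-2.2],[0,0,0],0],[[1.2,-0.02,-2.2],[0,0,0],0],[[0.3,0,-0.6],[0,0,0],0],[[0.2,0,-0.36],[0,0,0],0]]'; python3 go.py 145 0 2 0 173
```

```text
time_s: 6.85
ee_pos: [429.0, 187.1, 292.9]
eef_rot: [[0.47, 0.104, 0.877], [-0.047, 0.995, -0.093], [-0.881, 0.002, 0.472]]
ft_force: [-4.6, 3.0, 2.9]
grip_width: 0.2
target [432.75 188.88 281.88] dp cm [ 0.38  0.18 -1.1 ] rv [-0.    0.    0.02] rows 1 per row [ 0.38  0.18 -1.1 ] [-0.    0.    0.02]
t 6.85 q [ 19.15   2.76 -42.08  19.25 -11.47  22.52] F [-4.65  3.    2.88] grip 0.18565831559265072
```

```bash
python3 -m pendant '[[[0.14,0,-0.26],[0,0,0],0],[[0.14,0,-0.26],[0,0,0],0]]'; python3 go.py 145 0 2 0 173
```

```text
time_s: 7.1
ee_pos: [431.4, 187.1, 288.4]
eef_rot: [[0.47, 0.104, 0.877], [-0.046, 0.995, -0.093], [-0.881, 0.003, 0.472]]
ft_force: [-4.1, 0.9, 2.2]
grip_width: 0.1
target [432.75 188.88 281.88] dp cm [ 0.14  0.18 -0.65] rv [-0.    0.    0.02] rows 1 per row [ 0.14  0.18 -0.65] [-0.    0.    0.02]
t 7.1 q [ 19.02   3.32 -42.27  18.44 -11.34  22.39] F [-4.09  0.95  2.16] grip 0.14700041650080214
```

```bash
python3 -m pendant '[[[0.08,0,-0.26],[0,0,0],0],[[0.1,0,-0.22],[0,0,0],0]]';python3 -m pendant '[[[0.08,0,-0.24],[0,0,0],0]]'; python3 go.py 145 0 2 0 173
```

```text
time_s: 7.35
ee_pos: [433.3, 187.2, 284.1]
eef_rot: [[0.471, 0.103, 0.876], [-0.046, 0.995, -0.093], [-0.881, 0.003, 0.474]]
ft_force: [-3.5, 0.1, 2.7]
grip_width: 0.2
time_s: 7.48
ee_pos: [434.3, 187.3, 282.1]
eef_rot: [[0.472, 0.104, 0.875], [-0.046, 0.995, -0.093], [-0.88, 0.003, 0.474]]
ft_force: [-13.0, -0.2, 17.5]
grip_width: -0.0
target [432.75 188.88 281.88] dp cm [-0.16  0.16 -0.02] rv [-0.    0.01  0.02] rows 1 per row [-0.16  0.16 -0.02] [-0.    0.01  0.02]
t 7.475 q [ 18.93   4.08 -42.64  17.16 -11.35  22.28] F [-12.96  -0.19  17.46] grip -0.04839661687303039
```

```bash
python3 -m pendant '[[[0.1,0,-0.2],[0,0,0],0]]';python3 -m pendant '[[[0.06,0,-0.12],[0,0,0],0],[[0,0,0],[0,0,0],0]]'; python3 go.py 145 0 2 0 173
```

```text
time_s: 7.6
ee_pos: [434.8, 187.4, 281.3]
eef_rot: [[0.473, 0.103, 0.875], [-0.047, 0.995, -0.092], [-0.88, 0.003, 0.475]]
ft_force: [-27.0, -1.4, 32.7]
grip_width: 0.4
time_s: 7.85
ee_pos: [433.9, 187.4, 282.1]
eef_rot: [[0.474, 0.102, 0.875], [-0.047, 0.995, -0.091], [-0.879, 0.002, 0.476]]
ft_force: [-6.6, -0.8, 5.8]
grip_width: 0.1
target [432.75 188.88 281.88] dp cm [-0.12  0.14 -0.02] rv [-0.    0.01  0.01] rows 1 per row [-0.12  0.14 -0.02] [-0.    0.01  0.01]
t 7.85 q [ 18.99   4.03 -42.72  17.05 -11.46  22.21] F [-6.56 -0.78  5.77] grip 0.14249093760797613
```

```bash
python3 -m pendant '[[[-1.2,0.1,2.2],[0,0,0],0],[[-1.2,0.1,2.2],[0,0,0],0],[[-1.2,0.1,2.2],[0,0,0],0],[[-0.6,0,1.1],[0,0,0],8.5]]'; python3 go.py 0 0 85 3 155
```

```text
time_s: 8.35
ee_pos: [391.5, 189.8, 360.0]
eef_rot: [[0.474, 0.105, 0.874], [-0.051, 0.994, -0.092], [-0.879, -0.001, 0.477]]
ft_force: [-0.1, 0.2, -0.1]
grip_width: 17.4
target [389.71  47.09 339.27] dp cm [ -0.18 -14.27  -2.07] rv [ 0.03  0.01 -0.03] rows 3 per row [-0.06 -4.76 -0.69] [ 0.01  0.   -0.01]
t 8.35 q [ 21.52  -5.11 -38.51  30.95 -12.77  24.61] F [-0.07  0.21 -0.08] grip 17.35848282349466
```

```bash
python3 -m pendant '[[[0,-4.7,-0.2],[0.01,0,-0.01],8.5],[[0,-4.7,-0.8],[0.01,0,-0.01],8.5],[[0,-4.7,-0.8],[0.01,0,-0.01],8.5],[[0,0,0],[0,0,0],8.5],[[0,0,0],[0,0,0],8.5]]'; python3 go.py 0 0 85 3 155
cat > wv.py <<'E'
from h import *
from go import X,Y,YAW
import sys
c,Rc=housing(X,Y,YAW)
tag=sys.argv[1];ks=[float(a) for a in sys.argv[2:5]] # left mid right deg
d=env.read_camera('wrist');im=d['img'][:,:,::-1].copy()
for w,k in zip((105,0,-105),ks):
    Rw=Rc@R.from_euler('z',-np.radians(k)).as_matrix()
    for a,b in((-31,-7),(-31,7),(31,-7),(31,7)):
        q=proj(d,c+Rc@[0,w,0]+Rw@[a,b,46]);cv2.circle(im,(int(round(q[1])),int(round(q[0]))),2,(0,0,255),-1)
for w in(145,-145):
    for a,b in((-25,-15),(-25,15),(25,-15),(25,15)):
        q=proj(d,c+Rc@[a,w+b,2]);cv2.circle(im,(int(round(q[1])),int(round(q[0]))),2,(255,0,0),-1)
        
cv2.imwrite(f'pics/w{tag}.png',im)
t=env.read_camera('top');cv2.imwrite(f'pics/t{tag}.png',cv2.resize(t['img'][160:310,185:385,::-1],None,fx=4,fy=4))
for w in(145,-145):
    for dd in(t,d):
        q=proj(dd,c+Rc@[0,w,2])
        if 5<q[0]<415 and 5<q[1]<555: print('pad',w,'height above seated face',(Rc.T@(pix2w(dd,q)-c)))
E
python3 wv.py 3 13 3 0
```

```text
time_s: 8.98
ee_pos: [392.7, 45.5, 342.6]
eef_rot: [[0.477, 0.135, 0.868], [-0.039, 0.99, -0.132], [-0.878, 0.029, 0.478]]
ft_force: [-0.8, 0.3, 0.0]
grip_width: 84.9
target [389.71  47.09 339.27] dp cm [-0.3   0.16 -0.33] rv [-0.    0.01  0.  ] rows 1 per row [-0.3   0.16 -0.33] [-0.    0.01  0.  ]
t 8.975 q [ -2.19 -11.07 -46.64  25.83  -1.19   5.69] F [-0.76  0.25  0.04] grip 84.8776510707332
pad 145 height above seated face [ -0.28 145.12   1.14]
pad 145 height above seated face [-16.02 114.96  46.49]
pad -145 height above seated face [  -0.11 -145.04    1.64]
pad -145 height above seated face [  -0.49 -144.03    3.36]
```

View pics/w3.png

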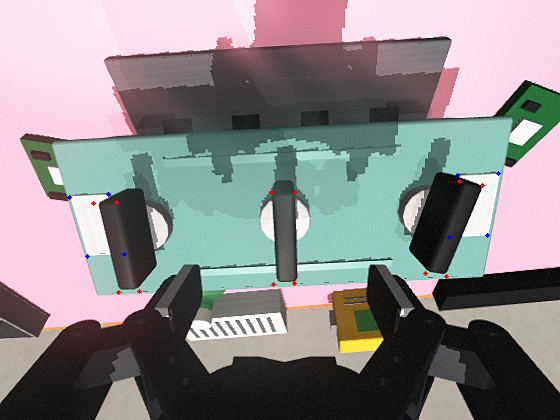

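View pics/t3.png

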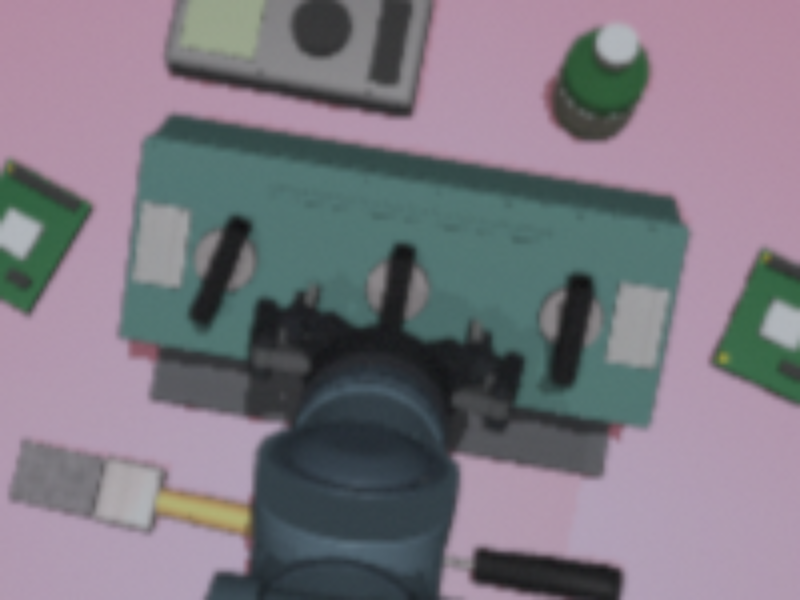

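Both pads now read at seated height (1–3 mm versus 2 nominal). The middle wing at (286,232) is upright between the jaws, matching the model. Descending to grip.

```bash
python3 -m pendant '[[[-0.3,0.16,-0.33],[0,0.01,0],8.5],[[1.0,-0.05,-1.9],[0,0,0],8.5],[[1.0,-0.05,-1.9],[0,0,0],8.5]]'; python3 go.py 0 0 30 3 155
```

```text
time_s: 9.45
ee_pos: [410.5, 50.1, 302.0]
eef_rot: [[0.472, 0.126, 0.873], [-0.035, 0.992, -0.124], [-0.881, 0.028, 0.472]]
ft_force: [0.9, 0.7, 0.3]
grip_width: 85.4
target [415.43  44.84 290.71] dp cm [ 0.49 -0.53 -1.13] rv [-0.    0.   -0.01] rows 1 per row [ 0.49 -0.53 -1.13] [-0.    0.   -0.01]
t 9.45 q [ -1.4   -5.76 -49.09  18.49  -1.33   5.91] F [0.9  0.74 0.31] grip 85.37596136213907
```

```bash
python3 -m pendant '[[[0.4,-0.5,-0.9],[0,0,-0.01],8.5],[[0,0,0],[0,0,0],8.5]]'; python3 go.py 0 0 32 3 155
```

```text
time_s: 9.7
ee_pos: [414.1, 46.3, 291.2]
eef_rot: [[0.468, 0.133, 0.874], [-0.038, 0.991, -0.131], [-0.883, 0.028, 0.469]]
ft_force: [0.7, 0.9, 0.1]
grip_width: 84.8
target [414.5   44.92 292.47] dp cm [ 0.04 -0.14  0.12] rv [-0.  0.  0.] rows 1 per row [ 0.04 -0.14  0.12] [-0.  0.  0.]
t 9.7 q [ -1.93  -4.43 -49.76  16.71  -1.28   5.81] F [0.7  0.94 0.09] grip 84.81841267690926
```

```bash
python3 -m pendant '[[[0.0,-0.14,0.1],[0,0,0],3],[[0,0,0],[0,0,0],2.4],[[0,0,0],[0,0,0],0.5],[[0,0,0],[0,0,0],0.5],[[0,0,0],[0,0,0],0.5],[[0,0,0],[0,0,0],0.5]]'; python3 go.py 0 0 32 3 155
```

```text
time_s: 10.45
ee_pos: [414.1, 44.8, 294.3]
eef_rot: [[0.47, 0.133, 0.872], [-0.039, 0.991, -0.13], [-0.882, 0.027, 0.471]]
ft_force: [0.2, 0.7, -0.9]
grip_width: 13.2
target [414.5   44.92 292.47] dp cm [ 0.04  0.01 -0.18] rv [-0.  0.  0.] rows 1 per row [ 0.04  0.01 -0.18] [-0.  0.  0.]
t 10.45 q [ -2.15  -4.76 -49.57  17.06  -1.25   5.59] F [ 0.18  0.69 -0.94] grip 13.221594891728747
```

Gripped (13.2 mm on a 14 mm wing), low forces. Turning clockwise.

```bash
python3 -m pendant '[[[0,0,0],[0.07,-0.006,-0.132],0.5],[[0,0,0],[0.07,-0.006,-0.132],0.5],[[0,0,0],[0.07,-0.006,-0.132],0.5],[[0,0,0],[0.07,-0.006,-0.132],0.5]]'; python3 go.py 0 0 32 90 155
```

```text
time_s: 10.95
ee_pos: [414.0, 44.5, 294.2]
eef_rot: [[0.47, 0.614, 0.634], [-0.042, 0.733, -0.679], [-0.882, 0.292, 0.37]]
ft_force: [-1.5, -0.7, 0.9]
grip_width: 13.0
target [414.5   44.92 292.47] dp cm [ 0.05  0.04 -0.17] rv [ 0.42 -0.04 -0.79] rows 6 per row [ 0.01  0.01 -0.03] [ 0.07 -0.01 -0.13]
t 10.95 q [ -2.13  -4.75 -49.56  17.1   -1.42  40.93] F [-1.45 -0.67  0.94] grip 13.048436312563073
```

```bash
python3 -m pendant '[[[0,0,0],[0.07,-0.006,-0.132],0.5],[[0,0,0],[0.07,-0.006,-0.132],0.5],[[0,0,0],[0.07,-0.006,-0.132],0.5],[[0,0,0],[0.07,-0.006,-0.132],0.5],[[0,0,0],[0.07,-0.006,-0.132],0.5]]'; python3 go.py 0 0 32 90 155; python3 -c "
from rig import env;print(env.state()['moment'])"
```

```text
time_s: 11.58
ee_pos: [413.6, 44.3, 294.1]
eef_rot: [[0.467, 0.884, 0.025], [-0.044, 0.052, -0.998], [-0.883, 0.465, 0.063]]
ft_force: [-1.9, -0.7, 1.5]
grip_width: 13.0
target [414.5   44.92 292.47] dp cm [ 0.09  0.06 -0.16] rv [ 0.06 -0.01 -0.11] rows 1 per row [ 0.09  0.06 -0.16] [ 0.06 -0.01 -0.11]
t 11.575 q [ -2.13  -4.72 -49.49  17.31  -1.53  85.15] F [-1.91 -0.74  1.52] grip 13.034584423919613
[-0.21605337  0.43228347  0.0107849 ]
```

```bash
python3 -m pendant '[[[0,0,0],[0.06,-0.006,-0.115],0.5],[[0,0,0],[0.03,-0.003,-0.05],0.5]]'; python3 go.py 0 0 32 90 155; python3 -c "
from rig import env;print(env.state()['moment'])"
```

```text
time_s: 11.82
ee_pos: [413.4, 44.2, 294.0]
eef_rot: [[0.467, 0.872, -0.144], [-0.043, -0.14, -0.989], [-0.883, 0.468, -0.028]]
ft_force: [-1.7, -2.4, 2.4]
grip_width: 13.1
target [414.5   44.92 292.47] dp cm [ 0.11  0.08 -0.15] rv [-0.03  0.    0.06] rows 1 per row [ 0.11  0.08 -0.15] [-0.03  0.    0.06]
t 11.825 q [ -2.18  -4.75 -49.54  17.28  -1.44  96.14] F [-1.74 -2.43  2.37] grip 13.133699547909556
[-1.17589219  0.49392789  0.72539105]
```

```bash
python3 -m pendant '[[[0,0,0],[0.05,-0.004,-0.09],0.5],[[0,0,0],[0.05,-0.004,-0.09],0.5]]'; python3 go.py 0 0 32 90 155; python3 -c "
from rig import env;print(env.state()['moment'])"
```

```text
time_s: 12.08
ee_pos: [413.3, 44.0, 294.2]
eef_rot: [[0.467, 0.829, -0.308], [-0.042, -0.327, -0.944], [-0.883, 0.454, -0.118]]
ft_force: [-2.7, -3.9, 2.1]
grip_width: 13.1
target [414.5   44.92 292.47] dp cm [ 0.12  0.09 -0.17] rv [-0.12  0.01  0.23] rows 2 per row [ 0.06  0.04 -0.09] [-0.06  0.01  0.11]
t 12.075 q [ -2.22  -4.78 -49.51  17.36  -1.38 107.15] F [-2.65 -3.92  2.13] grip 13.120586182564686
[-3.16441031  0.67459221  4.23866585]
```

The moment jumped well above 0.12 N m, so the knob is on its stop. Easing back, releasing and backing off.

```bash
python3 -m pendant '[[[0,0,0],[-0.07,0.006,0.132],0.5],[[0,0,0],[-0.04,0.003,0.07],8.5],[[0,0,0],[0,0,0],8.5],[[0,0,0],[0,0,0],8.5],[[0,0,0],[0,0,0],8.5],[[0,0,0],[0,0,0],8.5],[[-1.0,0.1,1.9],[0,0,0],8.5],[[-1.0,0.1,1.9],[0,0,0],8.5],[[-1,0.1,1.9],[0,0,0],8.5]]'; python3 go.py 105 0 90 13 155; python3 wv.py 4 13 90 0
```

```text
time_s: 13.2
ee_pos: [382.0, 47.4, 350.6]
eef_rot: [[0.464, 0.88, -0.103], [-0.045, -0.093, -0.995], [-0.885, 0.466, -0.004]]
ft_force: [-0.1, 0.2, 0.2]
grip_width: 85.2
target [396.52 151.9  343.68] dp cm [ 1.45 10.45 -0.69] rv [-0.63  0.05  1.2 ] rows 8 per row [ 0.18  1.31 -0.09] [-0.08  0.01  0.15]
t 13.2 q [ -1.76 -12.48 -46.04  28.73  -1.75  93.77] F [-0.11  0.21  0.23] grip 85.22557376315979
pad 145 height above seated face [ -0.15 145.06   1.53]
pad 145 height above seated face [ -0.   144.75   2.86]
pad -145 height above seated face [   0.01 -145.      2.04]
pad -145 height above seated face [ -0.2  -99.31  47.08]
```

View pics/t4.png

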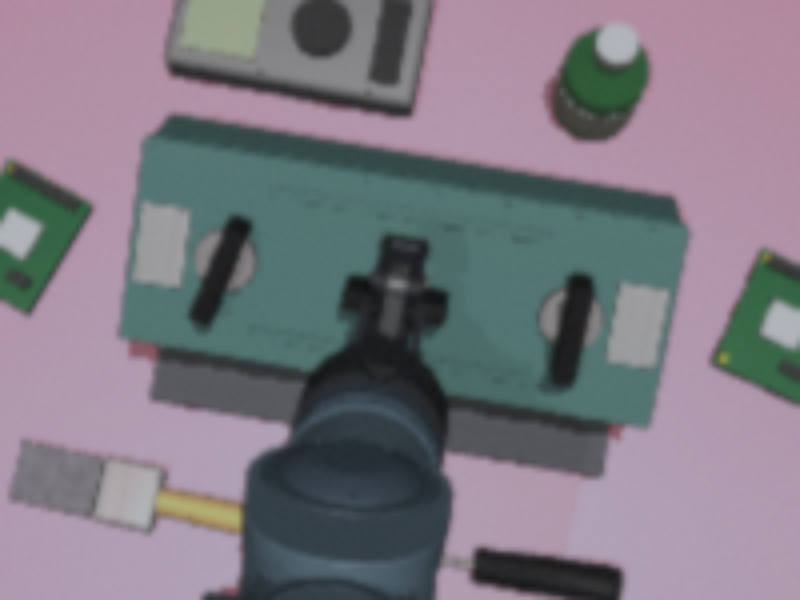

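View pics/w4.png

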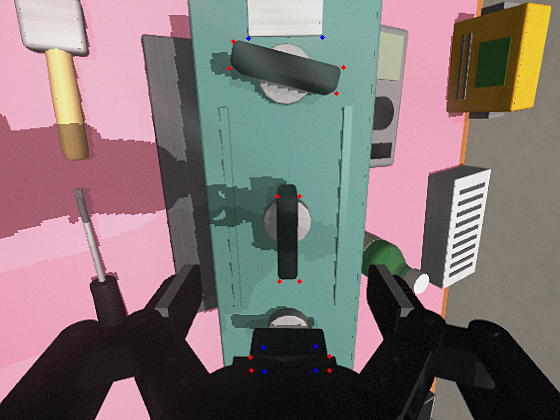

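The middle wing at (288,232) is now in line with the housing's long edges, and the left wing matches the 13° model. Moving over the left knob.

```bash
python3 -m pendant '[[[0.18,1.3,-0.0],[-0.079,0.006,0.15],8.5],[[0.18,1.3,-0.0],[-0.079,0.006,0.15],8.5],[[0.18,1.3,-0.1],[-0.079,0.006,0.15],8.5],[[0.18,1.3,-0.1],[-0.079,0.006,0.15],8.5],[[0.18,1.3,-0.1],[-0.079,0.006,0.15],8.5],[[0.18,1.3,-0.1],[-0.079,0.006,0.15],8.5],[[0.18,1.3,-0.1],[-0.079,0.006,0.15],8.5],[[0.18,1.3,-0.1],[-0.079,0.006,0.15],8.5]]'; python3 go.py 105 0 90 13 155
```

```text
time_s: 14.3
ee_pos: [398.7, 153.8, 339.8]
eef_rot: [[0.472, 0.248, 0.846], [-0.037, 0.964, -0.262], [-0.881, 0.093, 0.464]]
ft_force: [-0.2, -0.3, -0.7]
grip_width: 85.1
target [396.52 151.9  343.68] dp cm [-0.22 -0.19  0.39] rv [ 0.01  0.   -0.04] rows 1 per row [-0.22 -0.19  0.39] [ 0.01  0.   -0.04]
t 14.3 q [ 15.58  -5.65 -42.4   26.45  -9.33  29.06] F [-0.19 -0.35 -0.69] grip 85.06716592159486
```

```bash
python3 -m pendant '[[[-0.2,-0.2,0.4],[0.01,0,-0.04],8.5],[[0,0,0],[0,0,0],8.5]]'; python3 go.py 105 0 90 13 155; python3 wv.py 5 13 90 0
```

```text
time_s: 14.55
ee_pos: [396.6, 151.9, 342.5]
eef_rot: [[0.469, 0.291, 0.834], [-0.048, 0.951, -0.305], [-0.882, 0.103, 0.46]]
ft_force: [-0.7, -0.6, 0.1]
grip_width: 84.7
target [396.52 151.9  343.68] dp cm [-0.01  0.    0.12] rv [0.   0.   0.01] rows 1 per row [-0.01  0.    0.12] [0.   0.   0.01]
t 14.55 q [ 15.59  -5.95 -42.11  27.4   -9.89  31.75] F [-0.75 -0.6   0.07] grip 84.69751262612148
pad 145 height above seated face [ -0.32 145.14   1.01]
pad 145 height above seated face [ -0.39 144.89   3.06]
pad -145 height above seated face [   0.66 -144.76    4.06]
```

View pics/w5.png

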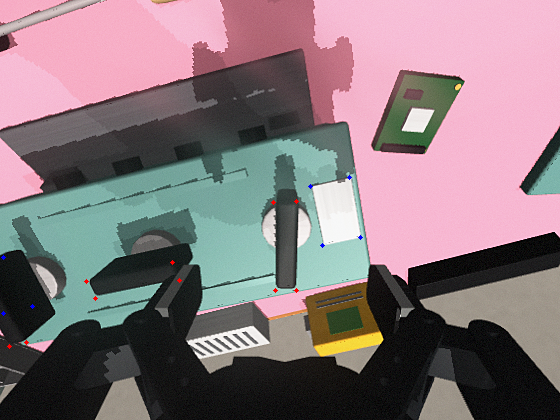

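View pics/t5.png

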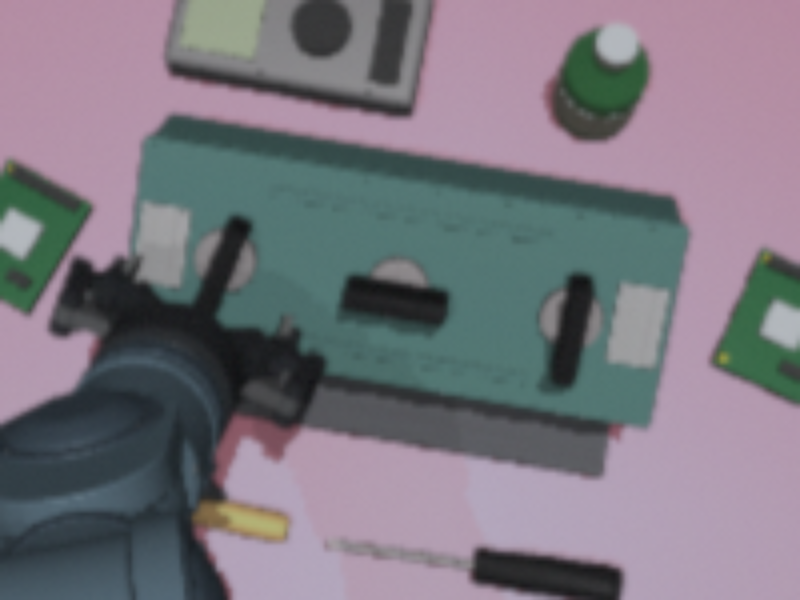

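The middle wing lies along the cover at (345,290)–(447,305) in the top crop. The left wing is vertical and centred between the jaws at (286,240). Descending.

```bash
python3 -m pendant '[[[0.9,-0.08,-1.6],[0,0,0],8.5],[[0.9,-0.08,-1.6],[0,0,0],8.5],[[0.5,-0.04,-1.0],[0,0,0],8.5],[[0,0,0],[0,0,0],8.5]]'; python3 go.py 105 0 32 13 155
```

```text
time_s: 15.15
ee_pos: [420.4, 148.4, 300.0]
eef_rot: [[0.47, 0.296, 0.831], [-0.048, 0.949, -0.31], [-0.881, 0.106, 0.461]]
ft_force: [-0.2, 0.0, -0.4]
grip_width: 84.8
target [423.65 149.52 292.47] dp cm [ 0.33  0.12 -0.75] rv [0.   0.   0.01] rows 1 per row [ 0.33  0.12 -0.75] [0.   0.   0.01]
t 15.15 q [ 14.15  -0.75 -44.59  19.4   -9.31  30.73] F [-0.17  0.03 -0.4 ] grip 84.79541837797755
```

```bash
python3 -m pendant '[[[0.3,0.12,-0.7],[0,0,0.01],8.5],[[0,0,0],[0,0,0],3],[[0,0,0],[0,0,0],2.4],[[0,0,0],[0,0,0],0.5],[[0,0,0],[0,0,0],0.5],[[0,0,0],[0,0,0],0.5],[[0,0,0],[0,0,0],0.5]]'; python3 go.py 105 0 32 13 155
```

```text
time_s: 16.02
ee_pos: [423.5, 149.6, 294.2]
eef_rot: [[0.473, 0.286, 0.833], [-0.044, 0.952, -0.302], [-0.88, 0.107, 0.463]]
ft_force: [0.7, 0.4, -0.7]
grip_width: 13.1
target [423.65 149.52 292.47] dp cm [ 0.01 -0.01 -0.17] rv [0.   0.01 0.  ] rows 1 per row [ 0.01 -0.01 -0.17] [0.   0.01 0.  ]
t 16.025 q [ 14.14   0.01 -44.94  18.08  -9.07  30.19] F [ 0.72  0.41 -0.66] grip 13.06048784049952
```

Gripped. I need about 77° plus some overshoot onto the stop.

```bash
python3 -m pendant '[[[0,0,0],[0.07,-0.006,-0.132],0.5],[[0,0,0],[0.07,-0.006,-0.132],0.5],[[0,0,0],[0.07,-0.006,-0.132],0.5],[[0,0,0],[0.07,-0.006,-0.132],0.5],[[0,0,0],[0.07,-0.006,-0.132],0.5],[[0,0,0],[0.07,-0.006,-0.132],0.5],[[0,0,0],[0.07,-0.006,-0.132],0.5],[[0,0,0],[0.07,-0.006,-0.132],0.5]]'; python3 go.py 105 0 32 90 155; python3 -c "
from rig import env;print(env.state()['moment'])"
```

```text
time_s: 17.02
ee_pos: [423.4, 149.2, 294.1]
eef_rot: [[0.466, 0.885, 0.005], [-0.049, 0.031, -0.998], [-0.884, 0.465, 0.057]]
ft_force: [-0.5, -1.3, 1.3]
grip_width: 12.9
target [423.65 149.52 292.47] dp cm [ 0.03  0.03 -0.16] rv [ 0.06 -0.01 -0.09] rows 1 per row [ 0.03  0.03 -0.16] [ 0.06 -0.01 -0.09]
t 17.025 q [ 14.14   0.16 -44.61  18.77  -9.26 100.87] F [-0.48 -1.3   1.28] grip 12.943332838676032
[-0.09575676  0.36518875  0.08350394]
```

```bash
python3 -m pendant '[[[0,0,0],[0.06,-0.006,-0.115],0.5],[[0,0,0],[0.05,-0.004,-0.09],0.5],[[0,0,0],[0.05,-0.004,-0.09],0.5]]'; python3 go.py 105 0 32 90 155; python3 -c "
from rig import env;print(env.state()['moment'])"
```

```text
time_s: 17.4
ee_pos: [423.3, 149.3, 294.3]
eef_rot: [[0.465, 0.84, -0.281], [-0.047, -0.294, -0.955], [-0.884, 0.457, -0.097]]
ft_force: [0.1, -3.2, 2.4]
grip_width: 13.0
target [423.65 149.52 292.47] dp cm [ 0.03  0.02 -0.19] rv [-0.1   0.01  0.2 ] rows 2 per row [ 0.02  0.01 -0.09] [-0.05  0.    0.1 ]
t 17.4 q [ 14.12   0.14 -44.56  18.89  -9.13 119.72] F [ 0.13 -3.21  2.43] grip 13.014696226302242
[-2.79171954  0.18683836  3.7621043 ]
```

On its stop (moment rises as before). Release and back off far enough to cross over the middle wing.

```bash
python3 -m pendant '[[[0,0,0],[-0.06,0.006,0.12],0.5],[[0,0,0],[-0.04,0.003,0.06],8.5],[[0,0,0],[0,0,0],8.5],[[0,0,0],[0,0,0],8.5],[[0,0,0],[0,0,0],8.5],[[0,0,0],[0,0,0],8.5],[[-1.0,0.1,1.9],[0,0,0],8.5],[[-1.0,0.1,1.9],[0,0,0],8.5],[[-1,0.1,1.9],[0,0,0],8.5]]'; python3 go.py -105 0 90 1 155; python3 wv.py 6 90 90 1
```

```text
time_s: 18.52
ee_pos: [392.1, 152.0, 350.7]
eef_rot: [[0.462, 0.882, -0.098], [-0.054, -0.082, -0.995], [-0.885, 0.465, 0.01]]
ft_force: [0.4, 0.5, -0.0]
grip_width: 85.2
target [378.22 -57.3  343.68] dp cm [ -1.39 -20.93  -0.7 ] rv [-0.71  0.07  1.38] rows 10 per row [-0.14 -2.09 -0.07] [-0.07  0.01  0.14]
t 18.525 q [ 15.89  -6.66 -41.21  29.58 -10.27 109.  ] F [ 0.38  0.48 -0.03] grip 85.21611275906916
pad 145 height above seated face [  0.3  144.87   2.93]
pad 145 height above seated face [ -0.   145.16   2.91]
pad -145 height above seated face [  -0.27 -145.09    1.17]
```

View pics/w6.png

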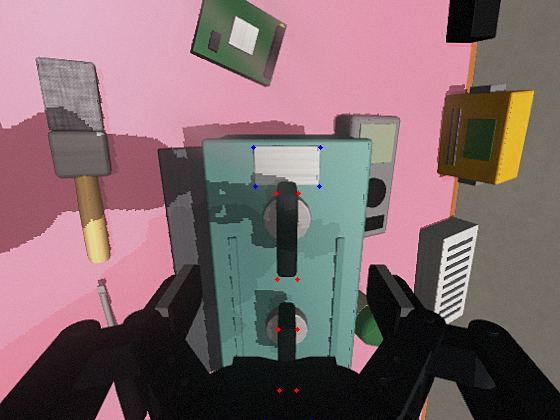

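The left wing (287,230) and the middle wing (287,335) are both in line with the long edges. On to the right knob.

```bash
python3 -m pendant '[[[-0.1,-2.1,0.1],[-0.071,0.007,0.138],8.5],[[-0.1,-2.1,0.1],[-0.071,0.007,0.138],8.5],[[-0.1,-2.1,0],[-0.071,0.007,0.138],8.5],[[-0.14,-2.1,0],[-0.071,0.007,0.138],8.5],[[-0.14,-2.1,0],[-0.071,0.007,0.138],8.5],[[-0.14,-2.1,0],[-0.071,0.007,0.138],8.5],[[-0.14,-2.1,0],[-0.071,0.007,0.138],8.5],[[-0.14,-2.1,0],[-0.071,0.007,0.138],8.5],[[-0.14,-2.1,0],[-0.071,0.007,0.138],8.5],[[-0.14,-2.1,0],[-0.071,0.007,0.138],8.5]]'; python3 go.py -105 0 90 1 155
```

```text
time_s: 19.88
ee_pos: [380.3, -64.0, 347.3]
eef_rot: [[0.459, 0.058, 0.886], [-0.036, 0.998, -0.047], [-0.888, -0.01, 0.461]]
ft_force: [-0.2, 0.3, 0.4]
grip_width: 84.9
target [378.22 -57.3  343.68] dp cm [-0.21  0.67 -0.36] rv [ 0.02 -0.01 -0.04] rows 1 per row [-0.21  0.67 -0.36] [ 0.02 -0.01 -0.04]
t 19.875 q [-21.85 -12.05 -45.96  29.73   7.91 -16.79] F [-0.17  0.3   0.35] grip 84.89193906804519
```

```bash
python3 -m pendant '[[[-0.2,0.65,-0.35],[0.02,-0.01,-0.04],8.5],[[0,0,0],[0,0,0],8.5]]'; python3 go.py -105 0 90 1 155; python3 wv.py 7 90 90 1
```

```text
time_s: 20.12
ee_pos: [378.4, -59.3, 342.3]
eef_rot: [[0.465, 0.102, 0.879], [-0.039, 0.995, -0.095], [-0.884, 0.01, 0.467]]
ft_force: [-0.2, -0.8, 0.3]
grip_width: 84.9
target [378.22 -57.3  343.68] dp cm [-0.02  0.2   0.14] rv [-0. -0. -0.] rows 1 per row [-0.02  0.2   0.14] [-0. -0. -0.]
t 20.125 q [-21.18 -12.33 -47.12  28.34   7.59 -13.34] F [-0.18 -0.79  0.31] grip 84.90838092202065
pad 145 height above seated face [  0.01 144.99   2.04]
pad -145 height above seated face [   0.41 -144.86    3.26]
pad -145 height above seated face [  -0.63 -144.68    3.67]
```

View pics/w7.png

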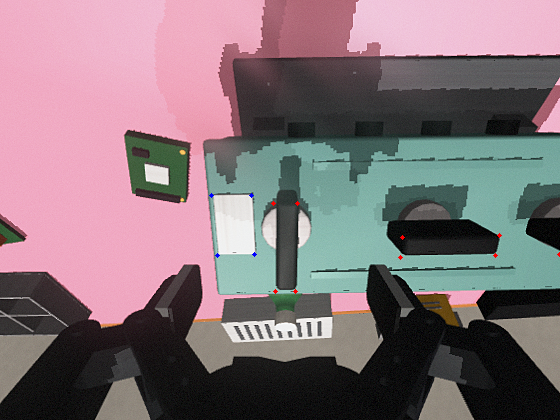

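View pics/t7.png

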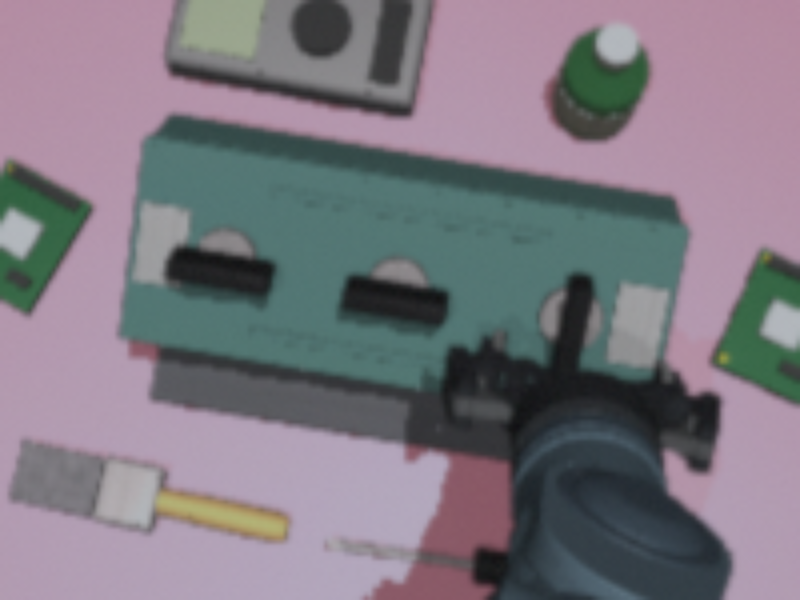

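The right wing is vertical and centred at (286,240) in the wrist view, and the left and middle wings lie along the cover. Descending.

```bash
python3 -m pendant '[[[0.9,0.1,-1.6],[0,0,0],8.5],[[0.9,-0.05,-1.6],[0,0,0],8.5],[[0.5,-0.04,-1.0],[0,0,0],8.5],[[0,0,0],[0,0,0],8.5]]'; python3 go.py -105 0 32 1 155
```

```text
time_s: 20.72
ee_pos: [403.7, -59.1, 300.6]
eef_rot: [[0.468, 0.099, 0.878], [-0.039, 0.995, -0.091], [-0.883, 0.008, 0.47]]
ft_force: [-0.2, -0.3, -1.2]
grip_width: 84.8
target [405.34 -59.68 292.47] dp cm [ 0.17 -0.06 -0.81] rv [-0.  0. -0.] rows 1 per row [ 0.17 -0.06 -0.81] [-0.  0. -0.]
t 20.725 q [-19.61  -6.32 -49.59  19.5    6.91 -12.14] F [-0.21 -0.33 -1.16] grip 84.7766521833435
```

```bash
python3 -m pendant '[[[0.15,-0.05,-0.75],[0,0,0],8.5],[[0,0,0],[0,0,0],3],[[0,0,0],[0,0,0],2.4],[[0,0,0],[0,0,0],0.5],[[0,0,0],[0,0,0],0.5],[[0,0,0],[0,0,0],0.5],[[0,0,0],[0,0,0],0.5]]'; python3 go.py -105 0 32 1 155
```

```text
time_s: 21.6
ee_pos: [405.4, -59.8, 294.2]
eef_rot: [[0.47, 0.099, 0.877], [-0.04, 0.995, -0.091], [-0.882, 0.008, 0.472]]
ft_force: [0.7, 0.1, -0.2]
grip_width: 12.9
target [405.34 -59.68 292.47] dp cm [-0.    0.01 -0.17] rv [ 0.  0. -0.] rows 1 per row [-0.    0.01 -0.17] [ 0.  0. -0.]
t 21.6 q [-19.62  -5.62 -50.18  18.07   6.89 -12.14] F [ 0.65  0.05 -0.15] grip 12.89941776317134
```

```bash
python3 -m pendant '[[[0,0,0],[0.07,-0.006,-0.132],0.5],[[0,0,0],[0.07,-0.006,-0.132],0.5],[[0,0,0],[0.07,-0.006,-0.132],0.5],[[0,0,0],[0.07,-0.006,-0.132],0.5],[[0,0,0],[0.07,-0.006,-0.132],0.5],[[0,0,0],[0.07,-0.006,-0.132],0.5],[[0,0,0],[0.07,-0.006,-0.132],0.5],[[0,0,0],[0.07,-0.006,-0.132],0.5],[[0,0,0],[0.07,-0.006,-0.132],0.5]]'; python3 go.py -105 0 32 90 155; python3 -c "
from rig import env;print(env.state()['moment'])"
```

```text
time_s: 22.72
ee_pos: [404.8, -60.8, 293.9]
eef_rot: [[0.464, 0.884, 0.061], [-0.046, 0.092, -0.995], [-0.885, 0.459, 0.083]]
ft_force: [-2.1, -0.6, 0.2]
grip_width: 13.3
target [405.34 -59.68 292.47] dp cm [ 0.05  0.11 -0.14] rv [ 0.08 -0.01 -0.15] rows 2 per row [ 0.03  0.05 -0.07] [ 0.04 -0.01 -0.07]
t 22.725 q [-19.64  -5.54 -50.03  18.43   6.49  67.26] F [-2.06 -0.57  0.15] grip 13.250012932395554
[-0.12629437  0.39203085  0.10241677]
```

```bash
python3 -m pendant '[[[0,0,0],[0.07,-0.006,-0.132],0.5],[[0,0,0],[0.06,-0.005,-0.11],0.5],[[0,0,0],[0.05,-0.004,-0.09],0.5],[[0,0,0],[0.05,-0.004,-0.09],0.5]]'; python3 go.py -105 0 32 90 155; python3 -c "
from rig import env;print(env.state()['moment'])"
```

```text
time_s: 23.22
ee_pos: [404.4, -60.7, 294.1]
eef_rot: [[0.461, 0.819, -0.342], [-0.042, -0.365, -0.93], [-0.886, 0.443, -0.134]]
ft_force: [-4.5, -3.4, 0.9]
grip_width: 13.6
target [405.34 -59.68 292.47] dp cm [ 0.09  0.11 -0.16] rv [-0.14  0.01  0.26] rows 2 per row [ 0.05  0.05 -0.08] [-0.07  0.    0.13]
t 23.225 q [-19.71  -5.53 -49.9   18.79   6.66  93.9 ] F [-4.55 -3.35  0.91] grip 13.61768013594765
[-3.50327929  1.03767967  5.07097179]
```

```bash
python3 -m pendant '[[[0,0,0],[-0.07,0.006,0.14],0.5],[[0,0,0],[-0.06,0.003,0.11],8.5],[[0,0,0],[0,0,0],8.5],[[0,0,0],[0,0,0],8.5],[[0,0,0],[0,0,0],8.5],[[0,0,0],[0,0,0],8.5],[[-1.0,0.1,1.9],[0,0,0],8.5],[[-1.0,0.1,1.9],[0,0,0],8.5],[[-1,0.1,1.9],[0,0,0],8.5],[[-0.5,0,2.5],[0,0,0],8.5]]'; python3 -m pendant '[[[0,-5,3],[0,0,0],8.5],[[0,-5,2],[0,0,0],8.5],[[0,-5,1],[0,0,0],8.5],[[0,-5,0],[0,0,0],8.5],[[0,-5,0],[0,0,0],8.5],[[0,0,0],[0,0,0],8.5]]'; python3 wv.py 8 90 90 90
python3 - <<'E'
from fit import *
from go import *
c,Rc=housing(X,Y,YAW)
for n in ('top','scene'):
    d=env.read_camera(n)
    print(n,[wingfit(d,X,Y,YAW,0,w)[:2] for w in(1,0,-1)])
    if n=='scene': cv2.imwrite('pics/s8.png',d['img'][:,:,::-1])
E
```

```text
time_s: 24.48
ee_pos: [367.5, -57.2, 375.8]
eef_rot: [[0.459, 0.884, -0.091], [-0.042, -0.08, -0.996], [-0.887, 0.461, 0.0]]
ft_force: [1.0, -0.1, -0.7]
grip_width: 85.1
time_s: 25.22
ee_pos: [366.4, -314.8, 441.5]
eef_rot: [[0.466, 0.88, -0.088], [-0.045, -0.076, -0.996], [-0.884, 0.468, 0.004]]
ft_force: [-0.4, -0.1, 0.3]
grip_width: 85.2
pad 145 height above seated face [  0.24 144.9    2.75]
pad -145 height above seated face [  -0.18 -145.06    1.45]
top [[(np.float64(0.5918367346938775), np.float64(94.0)), (np.float64(0.5918367346938775), np.float64(90.0))], [(np.float64(0.5930521091811415), np.float64(88.0)), (np.float64(0.5915841584158416), np.float64(91.0))], [(np.float64(0.622107969151671), np.float64(92.0)), (np.float64(0.622107969151671), np.float64(91.0))]]
scene [[(np.float64(0.7796852646638054), np.float64(98.0)), (np.float64(0.7763532763532763), np.float64(99.0))], [(np.float64(0.6299093655589124), np.float64(98.0)), (np.float64(0.624251497005988), np.float64(97.0))], [(np.float64(0.6153846153846154), np.float64(99.0)), (np.float64(0.6070038910505836), np.float64(98.0))]]
```

View pics/t8.png

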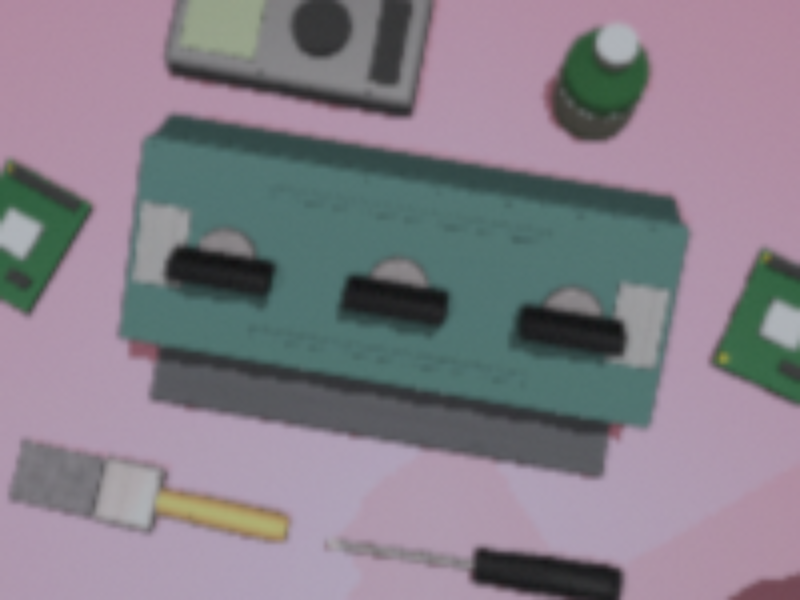

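View pics/s8.png

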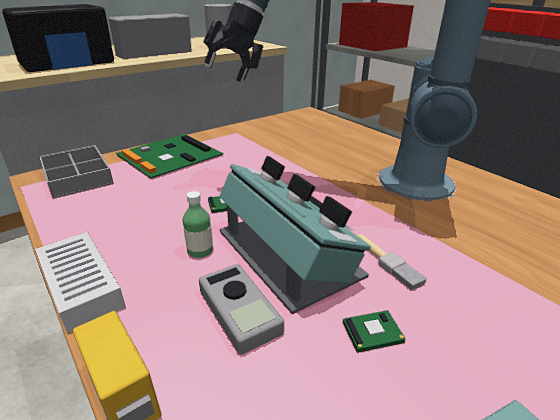

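```bash
python3 - <<'E'
from h import *
d=env.read_camera('top');g=d['img'].astype(int)
m=(g.max(2)<50).astype(np.uint8);m[:215]=0;m[255:]=0;m[:,:220]=0;m[:,350:]=0
n,l,st,ce=cv2.connectedComponentsWithStats(m);C=[]
for i in range(1,n):
    if st[i][4]>60:
        ys,xs=np.where(l==i);q=np.c_[xs,ys]-[xs.mean(),ys.mean()]
        v=np.linalg.svd(q,full_matrices=False)[2][0];print(ce[i],st[i][4],np.degrees(np.arctan(v[1]/v[0])));C.append(ce[i])
C=sorted(C,key=lambda a:a[0]);v=C[-1]-C[0];print('row line',np.degrees(np.arctan2(v[1],v[0])));print(env.state()['ft_force'])
E
```

```text
[239.83 227.42] 211 9.374939534263056
[283.41 234.73] 212 8.877248609798416
[327.17 242.23] 212 9.486979064552186
row line 9.625982218034792
[ 0.75  0.02 -0.09]
```

```bash
python3 -c "
from rig import env;print(env.sign_off())"
```

```text
the job is handed in; nothing more can be done
None
```

I pressed the right then the left end of the cover down to their hard stops. I then turned the middle, left and right knobs clockwise, in that order, onto their end stops, and handed the job in at about 25.5 s.

- **Cover:** after the last move, both pads measured 1.5–2.8 mm above the seated face, against 2 mm nominal.
- **Knobs:** in the top view each wing is within about 0.8° of the line through the three knobs. The moment rose sharply at each stop.
- **Bystanders:** none looks moved in the last top and scene pictures; I checked this by eye only. The arm ended clear of everything, with wrist force near zero.
- **Disagreement:** a rough silhouette fit in the scene camera read 97–99° for the knobs. I discounted it because that fit was also off by several degrees at the start, while the top camera's fit gave about 88–94°.

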